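# Shut the marked air valve under the sliding cover

## Robot

A 6-joint arm with a two-finger parallel gripper is mounted at the origin on a cart in front of the work surface, level with it; the furniture and walls round the work are solid. World frame = base frame: x ahead of the robot, y to its left, z up, the work surface at z = 0. Lengths are in mm, angles in rad, forces in N, time in s.
With the tool pointing down it reaches from about 400 to 925 mm from the base axis. Payload 3.4 kg.
Tool frame: the origin (TCP) lies on the centre line of the jaws, within the pads' length; the fingertips stand 17 mm ahead of it and the grasp point (between the pads) lies 2 mm behind it; z points along the fingers, y is the line along which they close (so a half turn about z gives the same grasp; the last joint's range is limited). The gripper opens to 85 mm and grips with 20 to 120 N. Pads are 22 mm wide; open, the fingers measure 114 mm over their backs; the gripper's body (76 mm by 85 mm) begins 54 mm behind the grasp point. The pads swing forward as they close: fully open they stand 13 mm farther back than shut.
Start: joints at [-1.24, 0.307, 1.506, -0, 1.328, -0.073], TCP at [225.904, -528.771, 248.305] pointing down, gripper open.
Joint ranges: [-3.12, 3.12], [-1.05, 2.28], [0.14, 2.33], [-1.42, 4.57], [0.1, 2.73], [-2.68, 2.68]. Speed limits (rad/s): [2.57, 2.57, 3.14, 3.14, 3.14, 3.14].

## Interface

Orientations are given as [roll, pitch, yaw] about the fixed x, y, z axes, in that order (R = Rz(yaw) Ry(pitch) Rx(roll)).
In Python, from bench import readout, grab_frame, camera_params, bot gives the robot as it stands.
- The arm moves only by the shell command python3 -m handwheel 'ROWS' [FORCE]. ROWS is JSON, a list of rows, each a list of 3 entries, a list of its own where there are three numbers: the shift along the tool's x, y, z in cm, then the turn, a rotation vector about the tool's x, y, z in degrees, then the closure, from 0 (fully open) to 1 (shut). A call has 1 to 20 rows; each row is the pose to reach, as a shift and turn from the pose commanded when the call began, along the tool's axes at that moment; what a row does not reach only later rows make up. A row lasts 1/8 s, in which the tool goes at most 62.5 mm and 10.7 degrees, less where a joint would pass 70% of its speed; a pose out of reach is approached as far as the arm can. A call with a gripper value outside its range is refused whole. The fingers move at their own pace and stop on an object; FORCE is the grip in N (left out, the last holds). Time passes only in rows, so rows that repeat a pose let the fingers close. It gives the time, the measured TCP pose, the force, the opening and the grip force at its end, in the units of the state.
- readout.observe(): the state, without advancing time (a new reading comes with each control period).
- grab_frame(name): name is "scene" or "top" or "wrist"; returns the picture (384x512x3 uint8, red, green, blue); there is no depth.
- camera_params(name): a dict with "intrinsics" (3x3 intrinsics, pixels), "dist" ([k1, k2, p1, p2, k3] as OpenCV has them; the pictures are not rectified), "world_to_cam" (4x4, takes a point from world to camera coordinates); the wrist camera has in their place "mount" (4x4, takes a point from camera to tool coordinates, whose origin is the TCP and whose axes are the flange's). Camera axes: x right, y down, z forward; pixel columns grow to the right and rows downward; lengths in mm; the calibration is good to about 2 mm. A picture is of the moment at which its call begins: read the wrist's pose just before it. camera_params takes no time and is no camera call.
- bot.finish_job(): hands the job in; it is judged then, once.
The state is a dict: "time_s": time; "joint_positions": joint angles; "qd": joint speeds; "effort": joint torques, N m; "ee_pos": TCP position; "ee_rot": TCP orientation; "ft_force": force on the tool from outside, world axes, zero at the start; "torque": the same for the moment, N m; "gripper_width": finger opening in mm; "finger_force": force on a finger pad.
Only numpy, scipy, OpenCV 4.12 (cv2) and the standard library are available. Lean on these libraries where they do the work, as an engineer would, in place of code of your own. Each camera call takes 0.05 s, during which the arm holds its last target. There are 200 camera calls.

## Task

The grey metal air shut-off box has a cover over its left half. With the fingertips, push the cover all the way to the right (never lift it) to bare the two valve handles, then push the marked handle, the one with the round disc at its end, fully shut, so that it lies square across its pipe and points away from you. Push gently and leave the plain bar handle and the things standing round the box as they are.

Things in the scene. Friction and masses are not known exactly. Their poses are not given: they have to be found in the camera images.
- shutoff_box: Grey metal box fixed to the bench, 226 (x) x 240 (y) x 66 mm without cover; origin at the centre of its underside, x away from the robot, y left, yaw up to 9 degrees. Right half (y<0): closed deck, top at 66 mm. Left half: open well, inside x -107..107, y 0..115, floor 6 mm, rim 66 mm high. Pipes along y at x=-49 and 36, no higher than 37 mm, stick out 15 mm at the left; gauge 15 mm at the front.
- cover (a joint): Slide of the cover to the right (box -y), m: 0 = well covered, 0.118 = end stop over the deck, well open. Starts at 0 to 0.015. Grey slab 224 (box x) x 118 (box y) x 24 mm lying on the rim, 66 to 90 mm above the bench; about 2 N of friction and light damping; stays where left. It weighs 0.6 kg and would lift off its shoe: not wanted.
- cover_edge (a point): Middle of the cover's left (box +y) upright edge face, half-way up, 78 mm above the bench; pushing here in box -y slides the cover. It moves with the cover. The face is 24 mm high and 224 mm long.
- marked_lever (a joint): Angle of the marked handle, rad: 0 = open, lying along its pipe, pointing to box +y (left); 1.571 = shut, at the stop, pointing to box +x (away from the robot). Turns clockwise seen from above, starts at 0 to 0.2, needs about 3 N at its end and stays where left.
- marked_end (a point): Centre of the round disc at the end of the marked handle: upright disc 28 mm in diameter and 18 mm thick (z=40 to 58 mm above the bench), steel, 45 mm from the stem; the bar between is 12 mm wide and 10 mm high.
- marked_stem (a point): On the vertical turning axis of the marked handle, 49 mm above the bench; at box x=-49 or 36 mm (the near or the far pipe, varies), box y=28 mm.
- plain_lever (a joint): Angle of the other handle (a plain straight bar 12 mm wide, 58 mm long, no disc), same meaning; starts between 0 and 0.12 and must be left as it is.
- marked_valve: The brass valve that carries the marked handle, fixed in the box on its pipe; origin on the handle's turning axis at bench level; x and y as the box's. Bear on box or valve with less than 40 N.
- plain_end (a point): On the plain handle, 52 mm from its stem, 49 mm above the bench; its stem is on the pipe that the marked one is not on, 85 mm from the marked stem.
- thread_spool: Cream thread spool standing beside the box on the left, 40 mm across, 60 mm high; origin at the centre of its underside. Bystander.
- green_holder: Green and brown card holder standing on edge beside the box on the right, 22x88x62 mm; origin at the centre of its underside. Bystander.
- setter: Thin steel snap setter standing upright beside the box on the left and farther back, 18 mm across, 94 mm high; origin at the centre of its underside. Bystander. (Farther left a desk lamp hangs over the bench, about x 0.45 to 0.65, y 0.2 to 0.7 in the robot's frame, and a wall shelf overhangs the bench beyond x=0.63: keep the arm clear of both.)

How it is judged (in metres and radians):
On the way, in this order (a step that is already met when the one before it is completed fails the run):
1. the cover is pushed right, baring the well (value of joint cover above 0.1 m), for 0.2 s.
2. the marked handle is shut (value of joint marked_lever above 1.43 rad), for 0.2 s.
At the end, for the whole second after the job is handed in: The cover has slid at least 100 mm of its 118 mm to the right, the marked handle is within 8 degrees (0.14 rad) of fully shut, both at rest; the end of the plain handle is within 15 mm of its start; the three bystanders stand within 25 mm of where they were (value of joint cover above 0.1 m and value of joint marked_lever above 1.43 rad and velocity of joint marked_lever between -0.05 and 0.05 rad/s and velocity of joint cover between -0.01 and 0.01 m/s and distance of plain_end from where it was at the start of the episode below 0.015 m and distance of each of thread_spool, green_holder, setter from where it was at the start of the episode below 0.025 m and angle between each of thread_spool, green_holder, setter's own z axis and vertical below 0.2 rad); the robot touches nothing.
It fails at once if the handle, the cover or the box is squeezed or shoved with over 40 N (contact force between the fingers and marked_valve above 40 N or contact force between the fingers and shutoff_box above 40 N).
It fails at once if the cover is lifted more than 10 mm (height (world z) of cover_edge above 0.088 m).
It fails at once if the plain handle's end is moved more than 20 mm (distance of plain_end from where it was at the start of the episode above 0.02 m).
It fails at once if a bystander is moved more than 30 mm or lifted (distance of any of thread_spool, green_holder, setter from where it was at the start of the episode above 0.03 m or height (world z) of any of thread_spool, green_holder, setter above 0.015 m).
It also fails if it takes over 54 s, if anything falls off the work surface, if the arm or the gripper's body presses on something with over 40 N, if the wrist force passes 120 N, or if a joint passes its speed limit or range.

## Working session

There is one attempt and no reset: what is moved stays moved. The work goes in short steps, Python scripts to look and compute and a shell command to move; the robot and the scene stay as the last step left them, time stands still between calls to the robot, and variables do not carry over. Pictures are saved under pics/ and viewed, at most 10 in all, crops included, and the job is handed in when it is done.

```bash
mkdir -p pics; ls
cat > h.py <<'E'
import numpy as np, cv2
from bench import readout, grab_frame, camera_params, bot
from scipy.spatial.transform import Rotation as R
def ray(name,uv,st=None):
    c=camera_params(name); K=np.array(c["intrinsics"]);d=np.array(c["dist"])
    p=cv2.undistortPoints(np.array(uv,float).reshape(-1,1,2),K,d).reshape(-1,2)
    p=np.c_[p,np.ones(len(p))]
    if name=="wrist":
        M=np.array(c["mount"]);T=np.eye(4);T[:3,:3]=R.from_euler('xyz',st["ee_rot"]).as_matrix();T[:3,3]=st["ee_pos"];C=T@M
    else: C=np.linalg.inv(np.array(c["world_to_cam"]))
    return C[:3,3],p@C[:3,:3].T
def plane(name,uv,z,st=None):
    o,d=ray(name,uv,st); return o+d*((z-o[2])/d[:,2:3])
E
python3 - <<'E'
from h import *
s=readout.observe();print({k:np.round(v,3) for k,v in s.items()})
print(R.from_euler('xyz',s["ee_rot"]).as_matrix().round(3))
a=grab_frame("top");b=grab_frame("scene")
for n,i in(("top",a),("scene",b)): cv2.imwrite(f"pics/{n}0.png",cv2.resize(i[...,::-1],(800,600),interpolation=cv2.INTER_CUBIC))
E
```

```text
pics
{'time_s': np.float64(0.0), 'joint_positions': array([-1.24 ,  0.308,  1.508, -0.   ,  1.328, -0.074]), 'qd': array([ 0.   , -0.   ,  0.   , -0.   , -0.001, -0.   ]), 'effort': array([ 1.0000e-03, -4.5755e+01, -2.5192e+01, -0.0000e+00,  1.3000e-02,
       -0.0000e+00]), 'ee_pos': array([ 225.7  , -528.129,  247.38 ]), 'ee_rot': array([-3.14 , -0.   ,  0.404]), 'ft_force': array([-0.3  ,  0.114,  0.507]), 'torque': array([-0.005,  0.041, -0.031]), 'finger_force': np.float64(0.0), 'gripper_width': np.float64(85.82)}
[[ 0.92   0.393 -0.001]
 [ 0.393 -0.92   0.002]
 [ 0.    -0.002 -1.   ]]
```

View pics/top0.png

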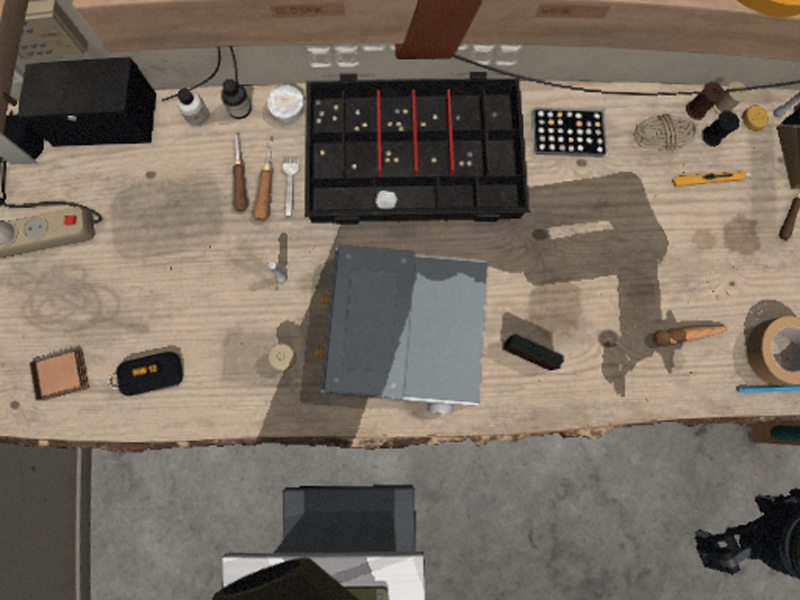

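View pics/scene0.png

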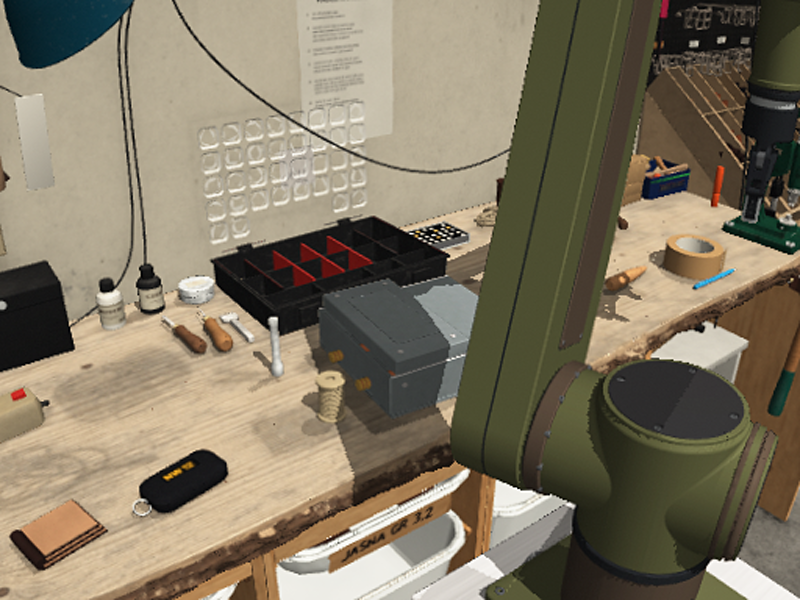

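The top view (800x600 scale) shows the cover's top corners at (340,247), (414,251), (402,401) and (322,392). The spool is at (281,357), the setter at about (275,270) and the holder at (533,351). In the scene view the box sits behind the spool, with the pipe stubs facing left.

Run:
```python
from h import *
k=.64
c=plane("top",np.array([(340,247),(414,251),(402,401),(322,392)])*k,90); print(c.round(0))
print("deck",plane("top",np.array([(487,262),(479,405)])*k,66).round(0))
print("spool,holder top",plane("top",np.array([(281,356)])*k,60).round(0),plane("top",np.array([(505,341),(563,362)])*k,62).round(0))
print("setter top/base",plane("top",np.array([(269,265)])*k,94).round(0),plane("top",np.array([(281,279)])*k,0).round(0))
for a,b in((0,3),(1,2)):
  v=c[a]-c[b]; print("yaw",np.degrees(np.arctan2(v[1],v[0])),np.linalg.norm(v))
v=c[0]-c[1];print(np.degrees(np.arctan2(-v[0],v[1])),np.linalg.norm(v))
# two view height: left near corner of cover top
def tri(a,b):
  o1,d1=ray("top",[np.array(a)*k]);o2,d2=ray("scene",[np.array(b)*k]);d1=d1[0];d2=d2[0]
  t=np.linalg.lstsq(np.c_[d1,-d2],o2-o1,rcond=None)[0];p,q=o1+t[0]*d1,o2+t[1]*d2
  return ((p+q)/2).round(0),np.linalg.norm(p-q).round(1)
print("near-left corner",tri((322,392),(388,368)),"far-left",tri((340,247),(322,294)),"spool top",tri((281,356),(329,378)))
```

```text
[[ 622.  -40.   90.]
 [ 613. -152.   90.]
 [ 388. -129.   90.]
 [ 404.  -12.   90.]]
deck [[ 600. -267.   66.]
 [ 380. -245.   66.]]
spool,holder top [[460.  54.  60.]] [[ 476. -290.   62.]
 [ 441. -378.   62.]]
setter top/base [[595.  68.  94.]] [[594.  65.   0.]]
yaw -7.340413832760255 220.02047600502132
yaw -6.045935137765855 226.17357423229743
-4.3525656328400055 112.73911351115036
near-left corner (array([406.,  -8.,  80.]), np.float64(7.6)) far-left (array([623., -39.,  90.]), np.float64(3.4)) spool top (array([460.,  54.,  60.]), np.float64(0.7))
```

```bash
python3 -m handwheel '[[[12,-10,0],[0,0,8],1],[[24,-20,0],[0,0,15],1],[[36,-30,0],[0,0,22],1],[[48.3,-40.1,0],[0,0,29.5],1],[[48.3,-40.1,0],[0,0,29.5],1],[[48.3,-40.1,0],[0,0,29.5],1],[[48.3,-40.1,0],[0,0,29.5],1],[[48.3,-40.1,0],[0,0,29.5],1],[[48.3,-40.1,0],[0,0,29.5],1],[[48.3,-40.1,0],[0,0,29.5],1],[[48.3,-40.1,0],[0,0,29.5],1],[[48.3,-40.1,0],[0,0,29.5],1],[[48.3,-40.1,0],[0,0,29.5],1],[[48.3,-40.1,0],[0,0,29.5],1],[[48.3,-40.1,4],[0,0,29.5],1],[[48.3,-40.1,4],[0,0,29.5],1]]' 30
python3 - <<'E'
from h import *
s=readout.observe();print(s["ee_pos"].round(1) if hasattr(s["ee_pos"],"round") else s["ee_pos"],s["ee_rot"],s["ft_force"])
b=grab_frame("wrist");cv2.imwrite("pics/w1.png",b[...,::-1])
E
```

```text
time_s: 2.1
ee_pos: [509.8, 28.8, 206.2]
ee_rot: [3.141, 0.007, -0.113]
ft_force: [0.5, -0.1, 0.6]
gripper_width: 0.1
finger_force: 0.0
[509.8  28.8 206.2] [ 3.14096305  0.00650765 -0.11291398] [ 0.47435745 -0.09279242  0.59435686]
```

View pics/w1.png

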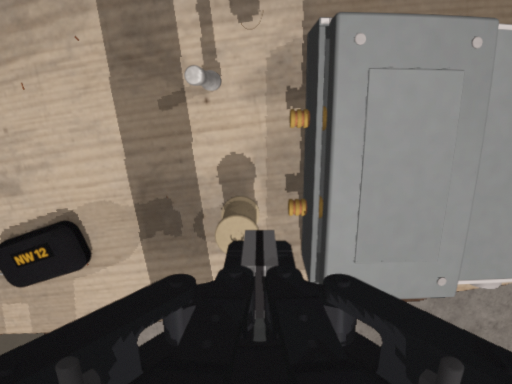

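The wrist view shows the cover's top-left edge running from (338,14) to (325,293). The spool top is at about (237,232), the setter top at (194,75), and the fingertips are at (260,235).

Run:
```python
from h import *
s=readout.observe()
p=plane("wrist",[(338,14),(325,293),(499,20)],90,s);print(p.round(1)); v=p[0]-p[1];print(np.degrees(np.arctan2(v[1],v[0])))
print("edge mid",((p[0]+p[1])/2).round(1))
print("spool",plane("wrist",[(237,232)],60,s).round(0),"setter",plane("wrist",[(194,75)],94,s).round(0))
```

```text
[[ 628.3  -36.4   90. ]
 [ 416.1  -14.4   90. ]
 [ 616.1 -151.4   90. ]]
-5.933003270523344
edge mid [522.2 -25.4  90. ]
spool [[467.  55.  60.]] setter [[599.  65.  94.]]
```

Run:
```python
from h import *
c=camera_params("wrist");M=np.linalg.inv(np.array(c["mount"]));print(np.array(c["mount"]).round(2))
for x in(-11,11):
  P=np.array([[x,0,z] for z in(5.,17,30)]);Q=P@M[:3,:3].T+M[:3,3]
  print(x,cv2.projectPoints(Q,np.zeros(3),np.zeros(3),np.array(c["intrinsics"]),np.array(c["dist"]))[0].reshape(-1,2).round(0))
```

```text
[[  -0.     -0.96   -0.27   67.98]
 [   1.     -0.     -0.     -1.43]
 [   0.     -0.27    0.96 -124.88]
 [   0.      0.      0.      1.  ]]
-11 [[263. 283.]
 [262. 270.]
 [262. 257.]]
11 [[263. 238.]
 [263. 227.]
 [262. 217.]]
```

```bash
python3 -m handwheel '[[[0.5,0,4],[0,0,0],1],[[0.5,0,8],[0,0,0],1],[[0.5,0,11.7],[0,0,0],1],[[0.5,0,11.7],[0,0,0],1],[[0.5,1,11.7],[0,0,0],1],[[0.5,2,11.7],[0,0,0],1],[[0.5,3,11.7],[0,0,0],1],[[0.5,3.8,11.7],[0,0,0],1],[[0.5,4.4,11.7],[0,0,0],1],[[0.5,5,11.7],[0,0,0],1],[[0.5,5.6,11.7],[0,0,0],1],[[0.5,6.2,11.7],[0,0,0],1]]'
```

```text
time_s: 3.65
ee_pos: [510.8, -32.6, 91.3]
ee_rot: [-3.141, -0.0, -0.111]
ft_force: [1.0, 1.8, 1.5]
gripper_width: -0.1
finger_force: 1.1
```

```bash
python3 -m handwheel '[[[0,0.7,0],[0,0,0],1],[[0,1.4,0],[0,0,0],1],[[0,2.1,0],[0,0,0],1],[[0,2.8,0],[0,0,0],1],[[0,3.5,0],[0,0,0],1],[[0,4.2,0],[0,0,0],1],[[0,4.9,0],[0,0,0],1],[[0,5.6,0],[0,0,0],1],[[0,6.3,0],[0,0,0],1],[[0,7,0],[0,0,0],1],[[0,7.6,0],[0,0,0],1],[[0,8.2,0],[0,0,0],1]]'
python3 - <<'E'
from h import *
b=grab_frame("top");cv2.imwrite("pics/t2.png",cv2.resize(b[130:280,160:360,::-1],(800,600),interpolation=cv2.INTER_CUBIC))
E
```

```text
time_s: 5.15
ee_pos: [501.4, -114.3, 91.3]
ee_rot: [-3.142, 0.0, -0.111]
ft_force: [1.5, 2.9, 0.8]
gripper_width: 0.2
finger_force: 1.1
```

View pics/t2.png

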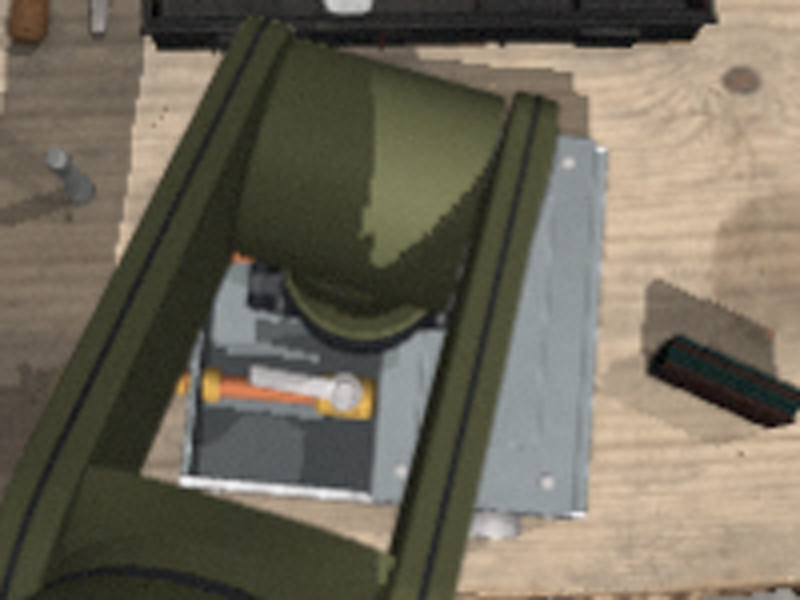

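The crop shows the well nearly bared. The near valve, with its stem at about (348,390), carries the plain bar, so the marked handle is on the far pipe, hidden by the arm. I'll finish the slide gently.

```bash
python3 -m handwheel '[[[0,0.3,0],[0,0,0],1],[[0,0.6,0],[0,0,0],1],[[0,0.9,0],[0,0,0],1],[[0,1.1,0],[0,0,0],1],[[0,1.1,0],[0,0,0],1]]'
```

```text
time_s: 5.82
ee_pos: [500.2, -122.0, 91.3]
ee_rot: [-3.137, 0.001, -0.113]
ft_force: [3.3, 11.7, 1.3]
gripper_width: -0.6
finger_force: 6.0
```

```bash
python3 -m handwheel '[[[0,-1,0],[0,0,0],1],[[0,-2,-2],[0,0,0],1],[[0,-3,-6],[0,0,0],1],[[-1,-5,-11],[0,0,0],1],[[-2,-6,-13],[0,0,0],1],[[-2,-6,-13],[0,0,0],1],[[-2,-6,-13],[0,0,0],1]]'
python3 - <<'E'
from h import *
s=readout.observe();print(s["ee_pos"],s["ee_rot"])
b=grab_frame("wrist");cv2.imwrite("pics/w3.png",b[...,::-1])
np.save("s3.npy",np.r_[s["ee_pos"],s["ee_rot"]])
E
```

```text
time_s: 6.7
ee_pos: [486.6, -63.3, 220.4]
ee_rot: [3.141, 0.001, -0.111]
ft_force: [-0.1, 0.2, -0.7]
gripper_width: 0.1
finger_force: 0.0
[486.5916315  -63.34464585 220.39024925] [ 3.14088819e+00  1.18761749e-03 -1.10905241e-01]
```

View pics/w3.png

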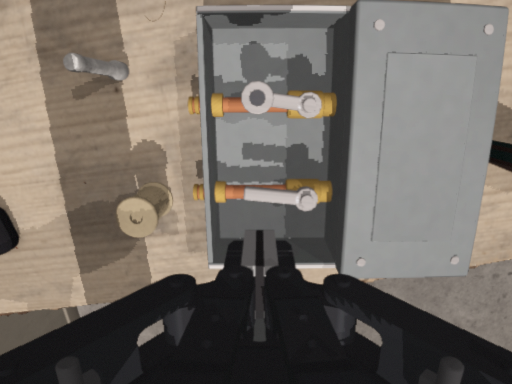

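The wrist view shows the well fully open. The marked handle has its stem at (310,104) and disc at (258,97). The plain bar has its stem at (306,200) and end at (246,194). The cover's left edge runs from (350,8) to (341,275).

Run:
```python
from h import *
a=np.load("s3.npy");s=dict(ee_pos=a[:3],ee_rot=a[3:])
disc=plane("wrist",[(258,97)],58,s)[0];stem=plane("wrist",[(310,104)],56,s)[0]
pst=plane("wrist",[(306,200)],56,s)[0];pe=plane("wrist",[(246,194)],54,s)[0]
rim=plane("wrist",[(350,8),(341,275)],90,s);far=plane("wrist",[(212,26),(335,26)],66,s)
for n,v in dict(disc=disc,stem=stem,pst=pst,pe=pe,e1=rim[0],e2=rim[1],f1=far[0],f2=far[1]).items():print(n,v.round(1))
print(np.linalg.norm(disc-stem),np.linalg.norm(stem-pst))
T=R.from_euler('xyz',a[3:]).as_matrix()
for n,v in dict(disc=disc,stem=stem,pst=pst,pe=pe,farL=far[0]).items():print(n,"tool cm",((v-a[:3])@T/10).round(2))
```

```text
disc [555.3 -68.6  58. ]
stem [ 544.8 -111.8   56. ]
pst [ 460.1 -101.9   56. ]
pe [471.4 -48.   54. ]
e1 [ 609.9 -140.6   90. ]
e2 [ 399.7 -123.6   90. ]
f1 [613.4 -39.   66. ]
f2 [ 603.  -134.6   66. ]
44.52090067518136 85.249709108329
disc tool cm [ 6.91 -0.25 16.23]
stem tool cm [ 6.34  4.16 16.43]
pst tool cm [-2.18  4.12 16.44]
pe tool cm [-1.66 -1.36 16.64]
farL tool cm [12.35 -3.84 15.42]
```

Run:
```python
from h import *
c=camera_params("top");W=np.array(c["world_to_cam"])
P=np.array([[630.,-60,z] for z in(100,200,300,400,500,600,700)]);Q=P@W[:3,:3].T+W[:3,3]
print(cv2.projectPoints(Q,np.zeros(3),np.zeros(3),np.array(c["intrinsics"]),np.array(c["dist"]))[0].reshape(-1,2)/.64)
print(np.linalg.inv(W)[:3,3])
```

```text
[[352.74531446 239.740047  ]
 [349.02590654 219.48648824]
 [344.32359979 193.83288186]
 [338.20068086 160.34666031]
 [329.92707168 114.94269682]
 [318.21315095  50.32452508]
 [300.68315773 -47.25483273]]
[ 376.7362118  -102.29420452  990.59688504]
```

```bash
python3 -m handwheel '[[[1.6,-0.3,3],[0,0,0],1],[[3.2,-0.6,6],[0,0,0],1],[[3.2,-0.6,9],[0,0,0],1],[[3.2,-0.6,12],[0,0,0],1],[[3.2,-0.6,14],[0,0,0],1],[[3.2,-0.6,15.8],[0,0,0],1],[[3.2,-0.6,15.8],[0,0,0],1],[[3.2,-0.6,15.8],[0,0,0],1]]'
```

```text
time_s: 7.75
ee_pos: [519.5, -60.9, 62.9]
ee_rot: [3.142, 0.001, -0.111]
ft_force: [0.0, 0.1, 0.3]
gripper_width: 0.0
finger_force: 0.0
```

```bash
python3 -m handwheel '[[[0.6,0,0],[0,0,0],1],[[1.1,0,0],[0,0,0],1],[[1.7,-0.2,0],[0,0,0],1],[[2.3,-0.4,0],[0,0,0],1],[[2.8,-0.5,0],[0,0,0],1],[[3.3,-0.5,0],[0,0,0],1],[[3.9,-0.5,0],[0,0,0],1],[[4.4,-0.4,0],[0,0,0],1],[[4.9,-0.2,0],[0,0,0],1],[[5.4,0,0],[0,0,0],1],[[5.9,0.3,0],[0,0,0],1]]'
python3 - <<'E'
from h import *
b=grab_frame("wrist");cv2.imwrite("pics/w4.png",b[...,::-1])
E
```

```text
time_s: 9.12
ee_pos: [578.6, -70.2, 63.5]
ee_rot: [-3.141, -0.001, -0.111]
ft_force: [-1.8, 1.9, 1.5]
gripper_width: -0.1
finger_force: 1.3
```

View pics/w4.png

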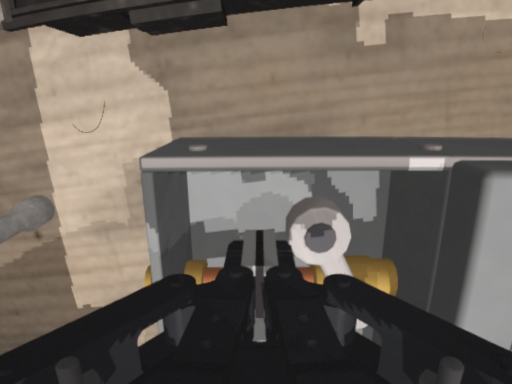

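The disc at (318,235) has turned about 1.1 rad and the fingertip is against its left side. Continuing.

```bash
python3 -m handwheel '[[[0.5,0.3,0],[0,0,0],1],[[0.9,0.7,0],[0,0,0],1],[[1.1,1.0,0],[0,0,0],1],[[1.2,1.3,0],[0,0,0],1],[[1.2,1.6,0],[0,0,0],1],[[1.2,1.8,0],[0,0,0],1],[[1.2,2.0,0],[0,0,0],1]]'
```

```text
time_s: 10.05
ee_pos: [588.8, -91.1, 63.7]
ee_rot: [-3.141, -0.002, -0.111]
ft_force: [3.8, 8.1, 1.3]
gripper_width: -0.2
finger_force: 4.2
```

```bash
python3 -m handwheel '[[[0,0.1,0],[0,0,0],1],[[0,0.2,0],[0,0,0],1],[[0,0.2,0],[0,0,0],1]]'
```

```text
time_s: 10.42
ee_pos: [588.8, -91.3, 63.8]
ee_rot: [-3.138, -0.003, -0.112]
ft_force: [3.9, 9.9, 1.5]
gripper_width: 0.1
finger_force: 5.2
```

It's at the stop. I'll back off, rise and check.

```bash
python3 -m handwheel '[[[0,-0.6,0],[0,0,0],1],[[0,-1.2,0],[0,0,0],1],[[0,-1.2,-4],[0,0,0],1],[[-3,-1.2,-9],[0,0,0],1],[[-7,-1.2,-14],[0,0,0],1],[[-10,-1.2,-16],[0,0,0],1],[[-10,-1.2,-16],[0,0,0],1],[[-10,-1.2,-16],[0,0,0],1]]'
python3 - <<'E'
from h import *
s=readout.observe()
b=grab_frame("wrist");cv2.imwrite("pics/w5.png",b[...,::-1]);np.save("s5.npy",np.r_[s["ee_pos"],s["ee_rot"]])
E
```

```text
time_s: 11.42
ee_pos: [489.4, -70.6, 223.0]
ee_rot: [3.141, -0.0, -0.111]
ft_force: [-0.1, -0.2, -0.0]
gripper_width: 0.0
finger_force: 0.0
```

View pics/w5.png

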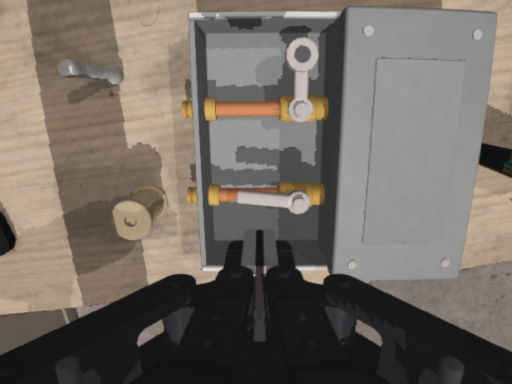

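The disc at (302,54) is straight ahead of its stem at (301,109), so the handle lies square across the pipe. The plain bar, the cover and the bystanders visible here (spool and setter) look unmoved, and the gripper is clear of everything.

```bash
python3 -c "
from bench import bot
print(bot.finish_job())"
```

```text
the job is handed in; nothing more can be done
None
```

The cover was pushed right to its end stop and the marked handle fully shut at its stop, with no reading above about 13 N; the plain handle, spool and setter looked unmoved, the holder was never approached, and the job is handed in (no verdict was returned).

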